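# Restart the filter pump at the power bar

## Task

Restart the filter pump with the closed fingers: first press the big main rocker at the end of the power bar fully over to on (down on the robot's side), then likewise the small rocker beside the outlet that holds the big block-shaped adapter, and last press the round button on the pump controller fully down and keep it down for at least one second before letting it come up. Leave the other two small rockers, the dosing controller's square button and everything else on the bench alone, and do not lift, tip or shove the controllers; both rockers must stay on and the fingers end clear.

Things in the scene. Friction and masses are not known exactly. Their poses are not given: they have to be found in the camera images.
- strip: the power bar, a grey box screwed to the bench, 90 mm (x) by 330 mm (y) by 42 mm high; origin at the middle of its underside, x across the bar away from the robot, y along it. Big main rocker at y = 120 mm; outlets a, b, c at y = 40, -40, -120 mm, x = 24 mm, each with its small rocker at the same y on the robot's side.
- main_rocker (a joint): the big black main rocker, 32 mm wide, each half 26 mm long; hinge line 10 mm to the robot's side of the bar's middle, 47 mm above the bench. 0: off, the robot-side half stands up at 0.4 rad, the far half is level. 0.4: fully on, robot-side half level 47 mm above the bench. About 3 N on the press point moves it; no spring, stays where left. Starts at 0 to 0.05.
- main_press (a point): the point to press on the main rocker: on top of its half nearer the robot, 16 mm out from the hinge line. It moves with the rocker: about 53 mm above the bench when off, 47 mm when fully on.
- adapter: the pump's power adapter, a white block 36 mm (x) by 50 mm (y) by 42 mm high, the largest thing plugged in, fixed upright in one of the three outlets (top 84 mm above the bench); origin at the middle of that outlet, axes as the bar. The other outlets hold a small flat plug (16 mm high) and a small round plug (20 mm high).
- rocker_a (a joint): small black rocker of outlet a, nearest the main rocker, 21 mm wide, each half 18 mm long; hinge line 18 mm to the robot's side of the bar's middle, 47 mm above the bench. 0: off, the robot-side half stands up at 0.4 rad, the far half is level. 0.4: fully on, robot-side half level 47 mm above the bench. About 3 N on the press point moves it; no spring, stays where left. Starts at 0 to 0.05.
- press_a (a point): the point to press on the small rocker a: on top of its half nearer the robot, 13 mm out from the hinge line. It moves with the rocker: about 52 mm above the bench when off, 47 mm when fully on. The middle of its own outlet lies 55 mm across the bar from this point; the other outlets are 97 mm or more away.
- rocker_b (a joint): small black rocker of outlet b, in the middle, 21 mm wide, each half 18 mm long; hinge line 18 mm to the robot's side of the bar's middle, 47 mm above the bench. 0: off, the robot-side half stands up at 0.4 rad, the far half is level. 0.4: fully on, robot-side half level 47 mm above the bench. About 3 N on the press point moves it; no spring, stays where left. Starts at 0 to 0.05.
- press_b (a point): the point to press on the small rocker b: on top of its half nearer the robot, 13 mm out from the hinge line. It moves with the rocker: about 52 mm above the bench when off, 47 mm when fully on. The middle of its own outlet lies 55 mm across the bar from this point; the other outlets are 97 mm or more away.
- rocker_c (a joint): small black rocker of outlet c, farthest from the main rocker, 21 mm wide, each half 18 mm long; hinge line 18 mm to the robot's side of the bar's middle, 47 mm above the bench. 0: off, the robot-side half stands up at 0.4 rad, the far half is level. 0.4: fully on, robot-side half level 47 mm above the bench. About 3 N on the press point moves it; no spring, stays where left. Starts at 0 to 0.05.
- press_c (a point): the point to press on the small rocker c: on top of its half nearer the robot, 13 mm out from the hinge line. It moves with the rocker: about 52 mm above the bench when off, 47 mm when fully on. The middle of its own outlet lies 55 mm across the bar from this point; the other outlets are 97 mm or more away.
- pump_box: the pump controller, a loose grey box on four rubber feet, 80 mm (x) by 110 mm (y) by 45 mm high, about 0.6 kg, with a dark display; origin at the middle of its underside, z up. Its round white push button stands 12 mm to the -y side of the middle of its top.
- round_button (a joint): the pump controller's round white button, 32 mm across, top face 11 mm above the box (56 mm above the bench). The value is how far it is pressed down: 0 up, 0.006 m fully down. Sprung: about 1.5 N to start, 5 N when fully down; comes up again when let go.
- round_button_top (a point): middle of the round button's top face, moves with the button.
- doser_box: the dosing controller, not to be used: a loose grey box on four rubber feet, 80 mm (x) by 110 mm (y) by 45 mm high, about 0.6 kg, with a dark display; origin at the middle of its underside, z up. Its square, 28 mm wide white push button stands 12 mm to the -y side of the middle of its top.
- square_button (a joint): the dosing controller's square button, same height, travel and spring as the round one; 0 is up.
- vial: small amber bottle, 32 mm across, 60 mm high, standing; a bystander; origin at the middle of its underside.
- collar: white plastic pipe collar, 42 mm across, 22 mm high, lying flat; a bystander; origin at the middle of its underside.
- salt_jar: white jar with a blue cap, 68 mm across, 85 mm high, standing; a bystander; origin at the middle of its underside.
- tee: white plastic pipe tee, 90 mm long, 34 mm high, lying; a bystander; origin at the middle of its underside.
- cup: white open cup, 72 mm across, 80 mm high, standing; a bystander; origin at the middle of its underside.
- kit: cardboard carton, 70 by 110 by 50 mm high; a bystander; origin at the middle of its underside.
Not all that is in view belongs to the job. Leave any pink or turquoise look-alike of the pump_box alone.

How it is judged:
By the outcome, as a careful person would: the job done as asked, in the order asked, and still so for the second after the job is handed in, with the robot touching nothing.
It also fails if it takes over 45 s, if anything falls off the work surface, if the arm or the gripper's body presses on something with over 40 N, if the wrist force passes 120 N, or if a joint passes its speed limit or range.

## Robot

A 6-joint arm with a two-finger parallel gripper is mounted at the origin on the work surface. World frame = base frame: x ahead of the robot, y to its left, z up, the work surface at z = 0. Lengths are in mm, angles in rad, forces in N, time in s.
With the tool pointing down it reaches from about 350 to 925 mm from the base axis. Payload 6.4 kg.
Tool frame: the origin (TCP) lies at the very end of the fingers, on their centre line; the grasp point (between the pads) lies 19 mm behind it (ctrl.tcp_to_grasp is the distance from the TCP to the grasp point, in mm); z points along the fingers, y is the line along which they close (so a half turn about z gives the same grasp; the last joint's range is limited). The gripper opens to 94 mm and grips with 3 to 60 N. Pads are 16 mm wide; open, the fingers measure 119 mm over their backs; the gripper's body (75 mm by 177 mm) begins 78 mm behind the grasp point.
Start: joints at [-1.438, 0.245, 1.558, -0, 1.339, -0.174], TCP at [196.311, -619.658, 205.455] pointing down, gripper open.
Joint ranges: [-3.13, 3.13], [-1.02, 2.26], [0.13, 2.54], [-0.95, 4.09], [0.21, 2.88], [-2.74, 2.74]. Speed limits (rad/s): [2.57, 2.57, 3.14, 3.14, 3.14, 3.14].

## Interface

Orientations are given as a rotation vector (axis times angle).
In Python, from plant import ctrl, viewer gives the robot as it stands. The module is installed in compiled form; this text tells all that it offers.
- The arm moves only by the tool apply_moves, never from a script. Its argument "targets" is a list of rows, each a list of 7 numbers: the shift along the tool's x, y, z as a fraction of full scale, then the turn, a rotation vector about the tool's x, y, z as a fraction of full scale, then the opening, from 0 (shut) to 1 (fully open). A call has 1 to 8 rows; each row is the pose to reach, as a shift and turn from the pose commanded when the call began, along the tool's axes at that moment, turning the shorter way round; what a row does not reach only later rows make up. Full scale, the value 1, is 0.15 m for a shift and pi rad for a turn. A row lasts 1/10 s, in which the tool goes at most 50 mm and 8.59 degrees, less where a joint would pass 70% of its speed; a pose out of reach is approached as far as the arm can. A call with a number of a shift or a turn outside -1 to 1 is refused whole. A call with a gripper value outside its range is refused whole. The fingers move at their own pace and stop on an object; the grip force is fixed at half the most. Time passes only in rows, so rows that repeat a pose let the fingers close. It gives the time, the measured TCP pose, the force, the opening and the grip force at its end, in the units of the state.
- ctrl.get_obs(): the state, without advancing time (a new reading comes with each control period).
- viewer.grab_frame(name): name is "scene" or "top" or "wrist"; returns a dict with "image" (420x560x3 uint8, blue, green, red), "vertical_fov" (degrees; the focal length in pixels is half the picture's height over the tangent of half this angle, whatever the lens; pixels are square), "cx", "cy" (the principal point, pixels), "R" (3x3) and "t" (3): a world point X has camera coordinates R X + t. Camera axes: x right, y down, z forward; pixel columns grow to the right and rows downward; lengths in mm; the calibration is good to about 2 mm. A picture is of the moment at which its call begins. There is no depth.
- ctrl.job_done(): hands the job in; it is judged then, once.
The state is a dict: "clock": time; "q": joint angles; "joint_velocities": joint speeds; "effort": joint torques, N m; "ee_pos": TCP position; "orientation": TCP orientation; "wrist_force": force on the tool from outside, world axes, zero at the start; "moment": the same for the moment, N m; "finger_gap": opening from 0.0 (shut) to 1.0 (fully open); "finger_force": force on a finger pad.
Only numpy, scipy, OpenCV 4.12 (cv2) and the standard library are available. Lean on these libraries where they do the work, as an engineer would, in place of code of your own. Each camera call takes 0.05 s, during which the arm holds its last target. There are 200 camera calls.

## Working session

There is one attempt and no reset: what is moved stays moved. The work goes in short steps, Python scripts to look and compute and a tool call to move; the robot and the scene stay as the last step left them, time stands still between calls to the robot, and variables do not carry over. Pictures are saved under pics/ and viewed, at most 10 in all, crops included, and the job is handed in when it is done.

Besides the shell and the picture viewer there is one more tool, called after "Call:" as name(argument=value, ...), one argument or row to a line, values as JSON. apply_moves: Moves the arm, as the interface text tells. Shift numbers are shares of 0.15 m and turn numbers shares of pi rad, none past 1 either way. Its arguments: {"type":"object","properties":{"targets":{"type":"array"}},"required":["targets"]}

```bash
mkdir -p pics; cat > h.py <<'E'
import numpy as np, cv2, pickle
from plant import ctrl, viewer
def grab(n,tag):
    f=viewer.grab_frame(n); cv2.imwrite(f'pics/{tag}.png',f['image']); pickle.dump(f,open(f'pics/{tag}.pkl','wb')); return f
def load(tag): return pickle.load(open(f'pics/{tag}.pkl','rb'))
def K(f):
    F=f['image'].shape[0]/2/np.tan(np.radians(f['vertical_fov'])/2); return F,f['cx'],f['cy']
def px2w(f,u,v,z):
    F,cx,cy=K(f); R=np.array(f['R']);t=np.array(f['t']); d=R.T@np.array([(u-cx)/F,(v-cy)/F,1]); c=-R.T@t
    return c+d*(z-c[2])/d[2]
def w2px(f,X):
    F,cx,cy=K(f); p=np.array(f['R'])@np.array(X)+np.array(f['t']); return np.array([cx+F*p[0]/p[2],cy+F*p[1]/p[2]])
E
python3 - <<'E'
from h import *
for n in('top','scene'):
    f=grab(n,n+'0'); R=np.array(f['R']); print(n,f['vertical_fov'],f['cx'],f['cy'],-R.T@np.array(f['t']))
print(ctrl.get_obs())
E
```

```text
top 46.363902765966984 274.95148915598463 204.81086458460675 [ 290.78841428  -17.32620618 1367.98679842]
scene 43.27766439639987 277.234864727873 211.12931178799477 [1312.89671652 -537.55381225  728.9125401 ]
{'clock': 0.1, 'q': array([-1.43809485e+00,  2.45728456e-01,  1.55884340e+00,  1.73073806e-05,
        1.33872755e+00, -1.74078824e-01]), 'joint_velocities': array([ 0.00022615, -0.00151371, -0.00235763, -0.00130144,  0.00080477,
       -0.00154127]), 'effort': array([ 1.57615482e-04, -4.16912627e+01, -3.15527666e+01,  6.87170005e-02,
        3.09559610e-02, -5.95252504e-05]), 'ee_pos': array([ 196.24649833, -619.1137625 ,  204.49184544]), 'orientation': array([-3.10302147e+00, -4.79735039e-01, -8.18635722e-05]), 'wrist_force': array([ 0.72698715, -0.10015814, -0.91699195]), 'moment': array([ 0.00512361, -0.01802391, -0.00872961]), 'finger_force': 0.0, 'finger_gap': 1.0054378832067499}
```

View pics/top0.png

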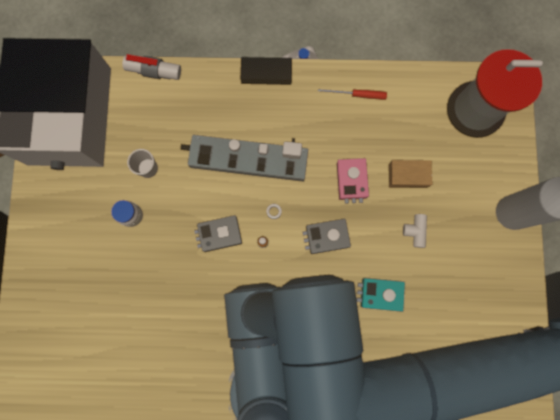

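View pics/scene0.png

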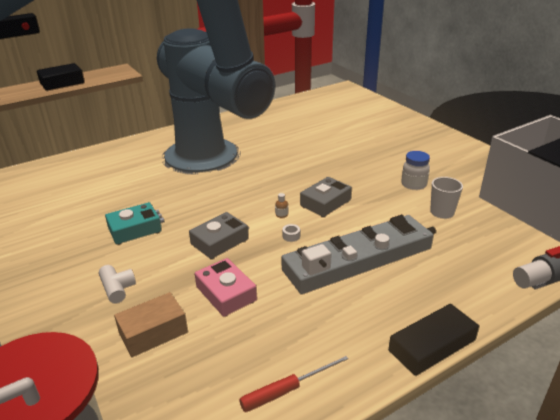

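The top view has +x up and +y left. The bar runs from (190,150) to (307,165), with the main rocker at (205,155) and small rockers at (233,160), (262,165) and (290,168).

- **Plugs:** round at (234,145), small flat at (263,148), big block at (292,150). The block at outlet c fits the adapter.
- **Controllers:** grey with square button at (220,233) is the doser. Grey with round button at (328,236) is the pump. Pink (353,179) and turquoise (383,295) are look-alikes.

I'll confirm this with an enlarged crop.

```bash
python3 - <<'E'
from h import *
a=load('top0')['image'][125:260,180:380]
cv2.imwrite('pics/crop1.png',cv2.resize(a,None,fx=4,fy=4,interpolation=cv2.INTER_CUBIC))
a=load('scene0')['image'][165:315,180:440]
cv2.imwrite('pics/crop2.png',cv2.resize(a,None,fx=3,fy=3,interpolation=cv2.INTER_CUBIC))
E
```

```text
(no output)
```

View pics/crop1.png

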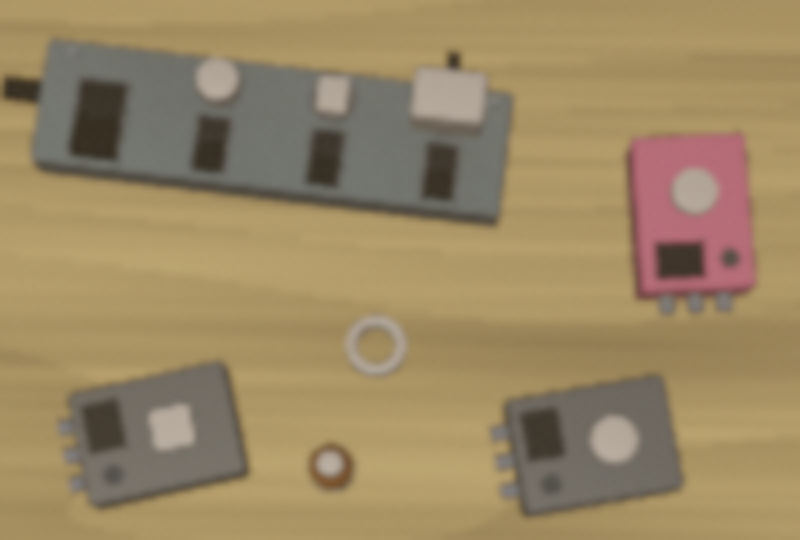

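View pics/crop2.png

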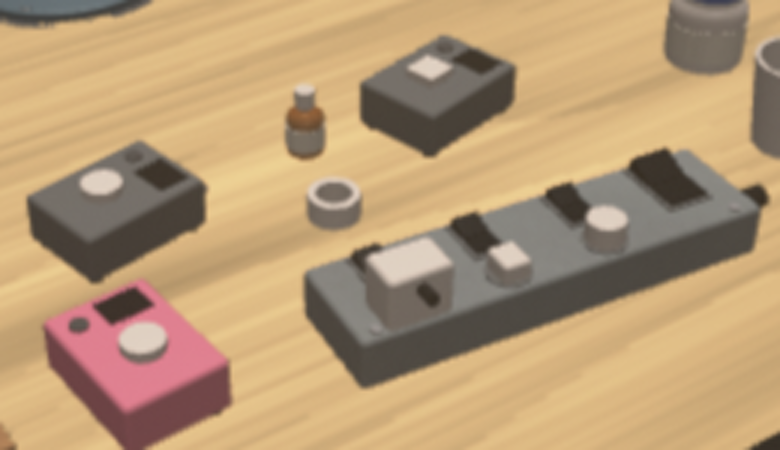

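The crops confirm it. The big block with the cable is in outlet c, at crop1 (450,97). The pump is the grey box with the round button at crop1 (613,440). Next I'll fit the poses using both views.

```bash
cat > fit.py <<'E'
from h import *
from scipy.optimize import least_squares
T,S=load('top0'),load('scene0')
t=lambda u,v:((u+.5)/4-.5+180,(v+.5)/4-.5+125)
s=lambda u,v:((u+.5)/3-.5+180,(v+.5)/3-.5+165)
obs=[(T,t(52,40),(45,165,42)),(T,t(513,93),(45,-165,42)),(T,t(38,161),(-45,165,42)),(T,t(497,216),(-45,-165,42)),
(T,t(103,81),(16,120,47)),(T,t(94,158),(-34,120,57)),
(T,t(215,117),(0,40,47)),(T,t(207,171),(-34.6,40,54)),(T,t(329,130),(0,-40,47)),(T,t(322,186),(-34.6,-40,54)),(T,t(444,144),(0,-120,47)),(T,t(437,199),(-34.6,-120,54)),
(S,s(305,272),(-45,-165,42)),(S,s(362,342),(45,-165,42)),(S,s(685,150),(-45,165,42)),(S,s(758,210),(45,165,42)),(S,s(367,387),(45,-165,0)),(S,s(752,250),(45,165,0))]
def W(p,l): c,n=np.cos(p[2]),np.sin(p[2]); return np.array([p[0]+c*l[0]-n*l[1],p[1]+n*l[0]+c*l[1],l[2]])
def fit(o,p0):
    r=least_squares(lambda p:np.concatenate([w2px(f,W(p,l))-u for f,u,l in o]),p0,loss='soft_l1',x_scale=[10,10,.1])
    e=np.array([w2px(f,W(r.x,l))-u for f,u,l in o]); return r.x,e
if __name__=='__main__':
    for f,u,l in obs[:4]: print(px2w(f,*u,42))
    p,e=fit(obs,[500,100,0]); print(p,np.round(e,1).tolist())
    for V in(T,S):
        q,_=fit([o for o in obs if o[0] is V],p); print('only',q)
    print('main',W(p,(-25.5,120,50)),'c',W(p,(-30.5,-120,50)))
    tb=px2w(T,*t(613,440),56); sb=px2w(S,*s(102,182),56); print('btn',tb,sb)
    pb=[(T,t(505,400),(40,55,45)),(T,t(660,376),(40,-55,45)),(T,t(682,485),(-40,-55,45)),(T,t(527,511),(-40,55,45)),(T,t(613,440),(0,-12,56)),(S,s(102,182),(0,-12,56))]
    p,e=fit(pb,[tb[0],tb[1]+12,0.15]); print(p,np.round(e,1).tolist(),W(p,(0,-12,56)))
E
python3 fit.py
```

```text
[697.52791701 231.80765683  42.        ]
[664.82392555 -91.72982543  42.        ]
[610.31970392 237.52284414  42.        ]
[577.04254869 -81.48810174  42.        ]
[ 6.36450846e+02  7.54885784e+01 -9.95988351e-02] [[-1.2, -0.1], [0.5, 0.0], [-2.4, 0.7], [1.0, 0.6], [0.2, 1.0], [-0.7, -1.8], [-0.1, 0.8], [-0.0, -1.3], [-0.0, 0.8], [0.1, -1.7], [-0.1, 0.6], [0.3, -1.6], [-1.5, -1.1], [0.1, 1.1], [-0.1, -1.8], [1.5, -1.3], [-1.7, 2.0], [0.7, 0.6]]
only [ 6.36554805e+02  7.52531418e+01 -1.01879276e-01]
only [ 6.35694131e+02  7.64381266e+01 -9.79379119e-02]
main [623.00933024 197.42944786  50.        ] c [594.16989007 -40.88397327  50.        ]
btn [ 422.08151298 -160.09723424   56.        ] [ 423.50867682 -160.92584832   56.        ]
[ 4.20810781e+02 -1.48423680e+02  1.88958516e-01] [[-0.4, -0.3], [0.7, -1.1], [0.8, 0.7], [-0.6, 1.1], [0.0, -0.4], [0.2, -0.2]] [ 423.06481406 -160.21008461   56.        ]
```

Call:
apply_moves(
  targets=[
    [1,-1,0,0,0,0,0],
    [1,-1,0,0,0,0,0],
    [1,-1,0,0,0,0,0],
    [1,-1,0,0,0,0,0],
    [1,-1,0,0,0,0,0],
  ],
)

```text
clock: 0.6
ee_pos: [295.4, -427.5, 204.7]
orientation: [-3.102, -0.485, -0.0]
wrist_force: [0.0, -0.6, -0.5]
finger_gap: 0.612
finger_force: 0.0
```

Call:
apply_moves(
  targets=[
    [1,-1,0,0,0,0,0],
    [1,-1,0,0,0,0,0],
    [1,-1,0,0,0,0,0],
    [1,-1,0,0,0,0,0],
    [1,-1,0,0,0,0,0],
  ],
)

```text
clock: 1.1
ee_pos: [392.8, -240.2, 205.3]
orientation: [-3.103, -0.486, -0.0]
wrist_force: [0.4, -0.3, 0.1]
finger_gap: 0.188
finger_force: 0.0
```

Call:
apply_moves(
  targets=[
    [1,-1,0,0,0,0,0],
    [1,-1,0,0,0,0,0],
    [1,-1,0,0,0,0,0],
    [1,-1,0,0,0,0,0],
    [1,-1,0,0,0,0,0],
  ],
)

```text
clock: 1.6
ee_pos: [490.7, -52.3, 205.4]
orientation: [-3.103, -0.486, -0.0]
wrist_force: [-0.3, -0.8, 0.2]
finger_gap: 0.005
finger_force: 0.0
```

Call:
apply_moves(
  targets=[
    [1,-1,0,0,0,0,0],
    [1,-1,0,0,0,0,0],
    [1,-1,0,0,0,0,0],
    [1,-1,0,0,0,0,0],
    [1,-1,0,0,0,0,0],
    [1,-1,0,0,0,0,0],
  ],
)

```text
clock: 2.2
ee_pos: [587.8, 133.4, 204.8]
orientation: [3.104, 0.482, -0.002]
wrist_force: [-0.3, -0.2, -0.5]
finger_gap: 0.004
finger_force: 0.0
```

```bash
cat >> h.py <<'E'
from scipy.spatial.transform import Rotation as Ro
def go(target,yaw):
    o=ctrl.get_obs(); r=Ro.from_rotvec(o['orientation']); d=r.inv().apply(np.array(target)-o['ee_pos'])/150
    g=Ro.from_matrix(np.array([[np.cos(yaw),np.sin(yaw),0],[np.sin(yaw),-np.cos(yaw),0],[0,0,-1]]))
    print('shift',np.round(d,3),'turn',np.round((r.inv()*g).as_rotvec()/np.pi,4), 'ee',np.round(o['ee_pos'],1),'t',o['clock'],'F',np.round(o['wrist_force'],1))
E
python3 - <<'E'
from h import *
f=grab('wrist','w1'); print(-np.array(f['R']).T@f['t'])
for y in(120,40,-40,-120):
    c,s=np.cos(-.0996),np.sin(-.0996)
    l=(-25.5 if y==120 else -30.5,y); print(w2px(f,(636.45+c*l[0]-s*l[1],75.5+s*l[0]+c*l[1],53)))
go((623,197.5,100),-.0996)
E
```

```text
[663.40268088 157.71735207 383.8020519 ]
[229.94923044 146.65158679]
[298.47899043 181.31623532]
[365.23006681 209.98084374]
[428.7303693  237.24948725]
shift [ 0.359 -0.343  0.698] turn [0.0002 0.0004 0.1293] ee [587.2 132.3 204.9] t 2.25 F [-0.  -1.  -0.5]
```

View pics/w1.png

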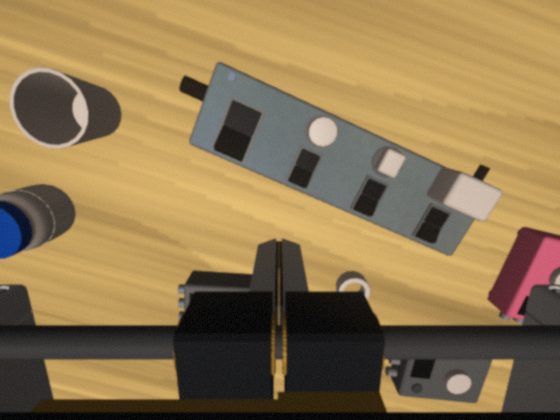

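The wrist view agrees with the fit. The main rocker's near half is at about (231,146), predicted (230,147). Rocker c's near half is at about (430,236), predicted (429,237).

Call:
apply_moves(
  targets=[
    [0.36,-0.34,0.2,0,0,0.129,0],
    [0.36,-0.34,0.5,0,0,0.129,0],
    [0.36,-0.34,0.8,0,0,0.129,0],
    [0.36,-0.34,0.9,0,0,0.129,0],
    [0.36,-0.34,0.9,0,0,0.129,0],
    [0.36,-0.34,0.9,0,0,0.129,0],
  ],
)

```text
clock: 2.85
ee_pos: [623.7, 196.6, 71.4]
orientation: [3.137, -0.158, 0.001]
wrist_force: [-0.0, -0.5, 0.0]
finger_gap: 0.006
finger_force: 0.0
```

```bash
python3 - <<'E'
from h import *
go((623,197.5,47),-.0996)
E
```

```text
shift [-0.005 -0.005  0.162] turn [ 0.     -0.0002 -0.0003] ee [623.7 196.6  71.4] t 2.85 F [-0.  -0.5  0. ]
```

Press slowly to z = 47 and watch the force.

Call:
apply_moves(
  targets=[
    [0,0,0.06,0,0,0,0],
    [0,0,0.1,0,0,0,0],
    [0,0,0.12,0,0,0,0],
    [0,0,0.135,0,0,0,0],
    [0,0,0.15,0,0,0,0],
    [0,0,0.16,0,0,0,0],
    [0,0,0.163,0,0,0,0],
    [0,0,0.163,0,0,0,0],
  ],
)

```text
clock: 3.65
ee_pos: [623.2, 198.4, 47.2]
orientation: [3.137, -0.154, -0.001]
wrist_force: [-5.0, -1.3, 7.9]
finger_gap: 0.006
finger_force: 3.8
```

Call:
apply_moves(
  targets=[
    [0,0,0.004,0,0,0,0],
    [0,0,0.007,0,0,0,0],
    [0,0,0.007,0,0,0,0],
  ],
)

```text
clock: 3.95
ee_pos: [623.3, 198.5, 47.1]
orientation: [3.137, -0.154, -0.001]
wrist_force: [-7.4, -2.2, 12.9]
finger_gap: 0.009
finger_force: 6.2
```

Force rises with no further motion, so the rocker is at its stop. Lift and move toward rocker c.

Call:
apply_moves(
  targets=[
    [0,0,-0.2,0,0,0,0],
    [0,0,-0.4,0,0,0,0],
    [0,0,-0.4,0,0,0,0],
    [-0.02,0.3,-0.4,0,0,0,0],
    [-0.03,0.6,-0.4,0,0,0,0],
    [-0.03,0.9,-0.4,0,0,0,0],
    [-0.03,0.9,-0.4,0,0,0,0],
  ],
)

```text
clock: 4.65
ee_pos: [604.6, 60.5, 103.7]
orientation: [3.137, -0.163, -0.002]
wrist_force: [-0.5, 0.1, -0.3]
finger_gap: 0.008
finger_force: 0.0
```

```bash
python3 - <<'E'
from h import *
go((594,-41,75),-.0996)
E
```

```text
shift [-0.     0.68   0.192] turn [ 0.0003  0.0004 -0.0013] ee [604.6  60.5 103.7] t 4.65 F [-0.5  0.1 -0.3]
```

Call:
apply_moves(
  targets=[
    [0,0.3,0,0,0,0,0],
    [0,0.6,0,0,0,0,0],
    [0,0.68,0,0,0,0,0],
    [0,0.68,0,0,0,0,0],
    [0,0.68,0.15,0,0,0,0],
    [0,0.68,0.19,0,0,0,0],
    [0,0.68,0.19,0,0,0,0],
  ],
)

```text
clock: 5.35
ee_pos: [594.3, -35.1, 74.7]
orientation: [-3.137, 0.152, 0.005]
wrist_force: [-0.2, 0.5, 0.5]
finger_gap: 0.009
finger_force: 0.0
```

```bash
python3 - <<'E'
from h import *
go((594,-41,47),-.0996)
f=grab('wrist','w2')
g=cv2.resize(f['image'],None,fx=1.4,fy=1.4); cv2.imwrite('pics/w2b.png',g)
E
```

```text
shift [0.003 0.039 0.185] turn [-0.0003  0.0011  0.0009] ee [594.3 -35.1  74.7] t 5.35 F [-0.2  0.5  0.5]
```

View pics/w2b.png

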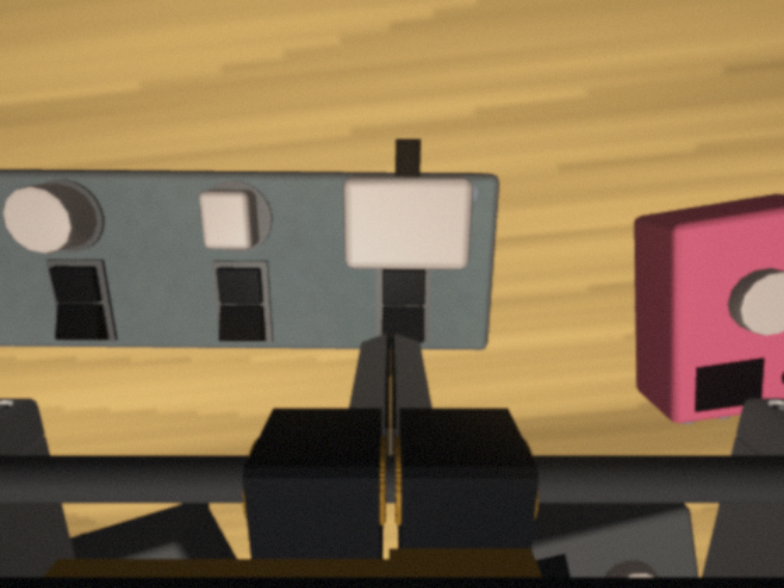

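Rocker c is centred at column 404 and the fingers at 391. That is about 6 mm off, matching the computed remaining shift of 0.04.

Call:
apply_moves(
  targets=[
    [0,0.04,0,0,0,0,0],
    [0,0.04,0.08,0,0,0,0],
    [0,0.04,0.12,0,0,0,0],
    [0,0.04,0.14,0,0,0,0],
    [0,0.04,0.16,0,0,0,0],
    [0,0.04,0.175,0,0,0,0],
    [0,0.04,0.187,0,0,0,0],
    [0,0.04,0.187,0,0,0,0],
  ],
)

```text
clock: 6.2
ee_pos: [594.9, -42.9, 48.3]
orientation: [-3.138, 0.155, -0.0]
wrist_force: [0.1, -0.5, 0.1]
finger_gap: 0.004
finger_force: 0.1
```

Call:
apply_moves(
  targets=[
    [0,0,0.007,0,0,0,0],
    [0,0,0.012,0,0,0,0],
    [0,0,0.012,0,0,0,0],
  ],
)

```text
clock: 6.5
ee_pos: [595.1, -43.0, 47.2]
orientation: [3.138, -0.154, 0.001]
wrist_force: [-2.5, -0.1, 3.8]
finger_gap: 0.003
finger_force: 2.4
```

Call:
apply_moves(
  targets=[
    [0,0,0.007,0,0,0,0],
    [0,0,0.012,0,0,0,0],
    [0,0,0.012,0,0,0,0],
  ],
)

```text
clock: 6.8
ee_pos: [595.2, -43.0, 47.1]
orientation: [3.138, -0.154, -0.001]
wrist_force: [-7.3, 1.2, 14.6]
finger_gap: 0.005
finger_force: 7.5
```

Same stop, at 47.1 mm and 15 N. Lift, move toward the button, and check both rockers on the way.

Call:
apply_moves(
  targets=[
    [0,0,-0.2,0,0,0,0],
    [0,0,-0.4,0,0,0,0],
    [0,0,-0.4,0,0,0,0],
    [-0.3,0.25,-0.4,0,0,0,0],
    [-0.6,0.5,-0.4,0,0,0,0],
    [-0.9,0.75,-0.4,0,0,0,0],
    [-1,0.89,-0.4,0,0,0,0],
    [-1,0.89,-0.4,0,0,0,0],
  ],
)

```text
clock: 7.6
ee_pos: [428.9, -163.1, 103.2]
orientation: [-3.137, 0.164, 0.003]
wrist_force: [-0.2, 0.5, -0.7]
finger_gap: 0.005
finger_force: 0.0
```

```bash
python3 - <<'E'
from h import *
go((422.5,-160.3,70),-.0996)
f=grab('scene','s2'); w=grab('wrist','w3')
a=cv2.resize(f['image'][150:300,180:440],(780,450),interpolation=cv2.INTER_CUBIC)
cv2.imwrite('pics/s2c.png',a)
E
```

```text
shift [-0.044 -0.014  0.222] turn [-0.0001  0.0006 -0.0015] ee [ 428.9 -163.1  103.2] t 7.6 F [-0.2  0.5 -0.7]
```

View pics/s2c.png

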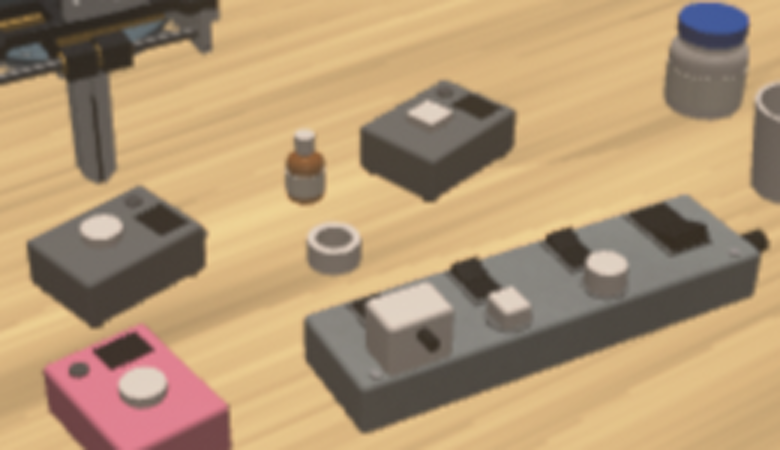

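View pics/w3.png

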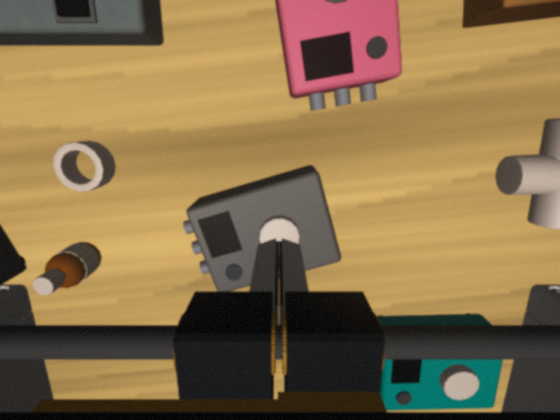

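The main rocker's robot-side half is now flat with its far half raised, at crop (670,225). Rocker c, at (362,308), has dropped compared with before, and a and b are untouched. The wrist view shows the pump's round button straight under the fingers at (280,233).

Call:
apply_moves(
  targets=[
    [-0.044,-0.014,0,0,0,0,0],
    [-0.044,-0.014,0.1,0,0,0,0],
    [-0.044,-0.014,0.2,0,0,0,0],
    [-0.044,-0.014,0.26,0,0,0,0],
    [-0.044,-0.014,0.26,0,0,0,0],
  ],
)

```text
clock: 8.2
ee_pos: [425.5, -156.8, 64.3]
orientation: [-3.136, 0.152, 0.004]
wrist_force: [-0.0, 0.0, 0.5]
finger_gap: 0.003
finger_force: 0.0
```

```bash
python3 - <<'E'
from h import *
f=load('w3'); print(w2px(f,(422.5,-160.3,56)))
go((422.5,-160.3,50),-.0996)
E
```

```text
[277.84073109 238.48210688]
shift [-0.017  0.025  0.096] turn [-0.0005  0.0009  0.0009] ee [ 425.5 -156.8   64.3] t 8.2 F [-0.   0.   0.5]
```

Call:
apply_moves(
  targets=[
    [-0.015,0.02,0,0,0,0,0],
    [-0.015,0.02,0.04,0,0,0,0],
    [-0.015,0.02,0.06,0,0,0,0],
    [-0.015,0.02,0.075,0,0,0,0],
    [-0.015,0.02,0.085,0,0,0,0],
    [-0.015,0.02,0.095,0,0,0,0],
    [-0.015,0.02,0.1,0,0,0,0],
    [-0.015,0.02,0.1,0,0,0,0],
  ],
)

```text
clock: 9.0
ee_pos: [423.7, -161.2, 51.1]
orientation: [3.138, -0.155, 0.0]
wrist_force: [-0.4, 1.1, 4.3]
finger_gap: 0.004
finger_force: 2.2
```

Call:
apply_moves(
  targets=[
    [0,0,0.006,0,0,0,0],
    [0,0,0.012,0,0,0,0],
    [0,0,0.012,0,0,0,0],
  ],
)

```text
clock: 9.3
ee_pos: [423.8, -161.2, 50.1]
orientation: [-3.138, 0.154, 0.001]
wrist_force: [-4.2, 1.7, 11.6]
finger_gap: 0.004
finger_force: 6.1
```

The button is at its bottom, at z = 50 with force above 5 N. Hold.

Call:
apply_moves(
  targets=[
    [0,0,0.002,0,0,0,0],
    [0,0,0.002,0,0,0,0],
    [0,0,0.002,0,0,0,0],
    [0,0,0.002,0,0,0,0],
    [0,0,0.002,0,0,0,0],
    [0,0,0.002,0,0,0,0],
    [0,0,0.002,0,0,0,0],
    [0,0,0.002,0,0,0,0],
  ],
)

```text
clock: 10.1
ee_pos: [423.8, -161.2, 50.0]
orientation: [-3.138, 0.154, 0.001]
wrist_force: [-5.4, 2.8, 14.1]
finger_gap: 0.008
finger_force: 7.2
```

Call:
apply_moves(
  targets=[
    [0,0,0,0,0,0,0],
    [0,0,0,0,0,0,0],
    [0,0,0,0,0,0,0],
    [0,0,0,0,0,0,0],
    [0,0,0,0,0,0,0],
    [0,0,0,0,0,0,0],
    [0,0,0,0,0,0,0],
    [0,0,0,0,0,0,0],
  ],
)

```text
clock: 10.9
ee_pos: [423.8, -161.2, 50.0]
orientation: [-3.138, 0.154, 0.001]
wrist_force: [-5.8, 2.5, 14.8]
finger_gap: 0.004
finger_force: 7.2
```

Call:
apply_moves(
  targets=[
    [0,0,-0.1,0,0,0,0],
    [0,0,-0.3,0,0,0,0],
    [0,0,-0.6,0,0,0,0],
    [0,0,-0.9,0,0,0,0],
    [0,0,-0.9,0,0,0,0],
    [0,0,-0.9,0,0,0,0],
  ],
)

```text
clock: 11.5
ee_pos: [423.9, -161.3, 184.1]
orientation: [3.137, -0.155, 0.003]
wrist_force: [0.1, 0.0, -0.7]
finger_gap: 0.001
finger_force: 0.0
```

```bash
python3 - <<'E'
from h import *
f=grab('scene','s3'); g=load('s2')
a=np.vstack([cv2.resize(x['image'][200:310,180:440],(702,297),interpolation=cv2.INTER_CUBIC) for x in (load('scene0'),f)])
cv2.imwrite('pics/s3c.png',a)
E
```

```text
(no output)
```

View pics/s3c.png

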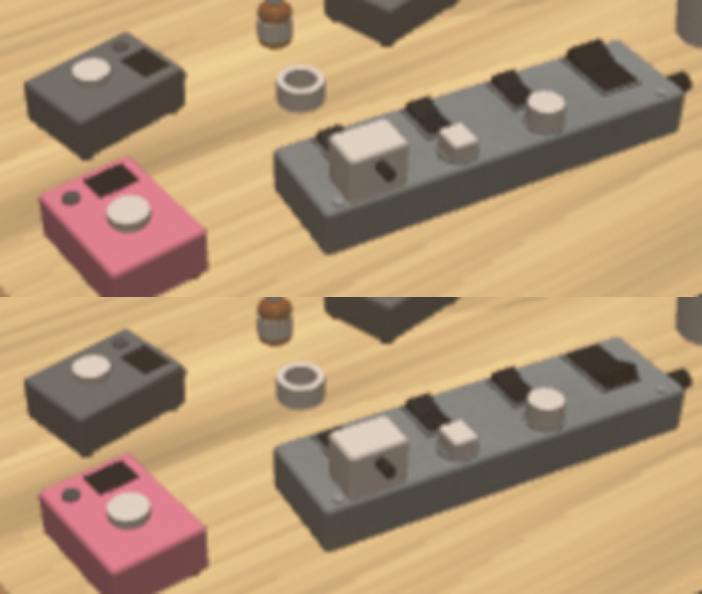

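Comparing before (top) and after (bottom), the main rocker (600,365) and rocker c (322,437) are on, rockers a and b are unchanged, and the pump box hasn't moved. The fingers are clear.

```bash
python3 -c "
from plant import ctrl
print(ctrl.job_done())"
```

```text
the job is handed in; nothing more can be done
None
```

I pressed the main rocker and then the adapter's rocker (outlet c) fully on, held the pump's round button down for over 1.5 s and let it go, then handed the job in at about 11.5 s with the fingers clear; no verdict came back.

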